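# Sweep the loose tin lids into the lid bay

### The arm

A 6-joint arm with a two-finger parallel gripper is mounted at the origin on the work surface. World frame = base frame: x ahead of the robot, y to its left, z up, the work surface at z = 0. Lengths are in m, angles in degrees, forces in N, time in s.
With the tool pointing down it reaches from about 0.25 to 0.725 m from the base axis. Payload 9.7 kg.
Tool frame: the origin (TCP) lies midway between the tips of the shut fingers; the grasp point (between the pads) lies 19 mm behind it (bot.hold_point_z is the distance from the TCP to the grasp point, in m); z points along the fingers, y is the line along which they close (so a half turn about z gives the same grasp; the last joint's range is limited). The gripper opens to 85 mm and grips with 20 to 120 N. Pads are 22 mm wide; open, the fingers measure 114 mm over their backs; the gripper's body (76 mm by 85 mm) begins 54 mm behind the grasp point. The pads swing forward as they close: fully open they stand 13 mm farther back than shut.
Start: joints at [-67.494, 4.979, 10.078, 95.1, 0, 90], TCP at [0.211, -0.508, 0.231] pointing down, gripper open.
Joint ranges: [-179.16, 179.16], [-48.56, 103.87], [-65.8, 70.77], [-126.05, 130.52], [-82.76, 87.17], [-180, 180]. Speed limits (degrees/s): [127.2, 127.2, 147.25, 180, 180, 180].

### API

Orientations are given as [roll, pitch, yaw] about the fixed x, y, z axes, in that order (R = Rz(yaw) Ry(pitch) Rx(roll)).
In Python, from workcell import bot gives the robot as it stands.
- The arm moves only by the tool play_rows, never from a script. Its argument "steps" is a list that holds one entry, the list of rows, each a list of 4 numbers: the shift along the tool's x, y, z in m, then the turn about the tool's z in rad. In form: [[[tx, ty, tz, yaw], ...]]. A call has exactly 5 rows; each row shifts and turns the commanded pose from where the row before left it, along the tool's axes as they then stand; what a row does not reach is not made up. A row lasts 1/12 s, in which the tool goes at most 41.7 mm and 7.16 degrees, less where a joint would pass 70% of its speed; a pose out of reach is approached as far as the arm can. A call is refused whole if a number of a shift passes 0.0417 or a number of a turn 0.125, either way. A call with a gripper value outside its range is refused whole. "gripper" is the finger opening in m, from 0 to 0.0854, set as the call begins (left out, the last holds). The fingers move at their own pace and stop on an object; "squeeze" is the grip in N (left out, the last holds). Time passes only in rows, so rows that do not move let the fingers close, or fill a call up. It gives the time, the measured TCP pose, the force, the opening and the grip force at its end, in the units of the state.
- bot.get_obs(): the state, without advancing time (a new reading comes with each control period).
- bot.camera(name): name is "scene" or "top"; returns a dict with "img" (420x560x3 uint8, blue, green, red), "vfov" (degrees; the focal length in pixels is half the picture's height over the tangent of half this angle, whatever the lens; pixels are square), "cx", "cy" (the principal point, pixels), "xyz" and "attitude" of the camera in the world. Camera axes: x right, y down, z forward; pixel columns grow to the right and rows downward; lengths in m; the calibration is good to about 2 mm. A picture is of the moment at which its call begins. There is no depth.
- bot.job_done(): hands the job in; it is judged then, once.
The state is a dict: "time": time; "q": joint angles; "qd": joint speeds; "joint_efforts": joint torques, N m; "ee_pos": TCP position; "tcp_rot": TCP orientation; "wrist_force": force on the tool from outside, world axes, zero at the start; "torque": the same for the moment, N m; "opening": finger opening in m; "grasp_force": force on a finger pad.
Only numpy, scipy, OpenCV 4.12 (cv2) and the standard library are available. Lean on these libraries where they do the work, as an engineer would, in place of code of your own. Each camera call takes 0.05 s, during which the arm holds its last target. There are 200 camera calls.

### The job

Three loose metal tin lids are lying about on the packing table. With the fingers, gently sweep all three along the table into the three-sided wooden bay, in through its open side, until each lies flat and wholly inside, with nothing sticking out past the ends of the side walls. Only push them: do not pinch, press hard on, lift or carry a lid, and leave the jars, the carton and the matchbox where they stand.

Things in the scene. Friction and masses are not known exactly. Their poses are not given: they have to be found in the camera images.
- bay: dark wooden three-sided fence fixed to the table, thin grey mat inside, level with the table (no sill). Inside 140 mm deep (its x, -70 to +70) and 190 mm wide (its y, -95 to +95); walls 10 mm thick, 25 mm high at +x (back), +y and -y; the -x side is open. Origin on the table, middle of the inside; x points from the open side to the back wall (roughly to the robot's left), z up
- bay_mouth (a point): the middle of the bay's open side, at table height: the point x = -70 mm, y = 0 of the bay; same axes as the bay
- lid_a: loose aluminium candle-tin lid, a plain flat round disc 58 mm across and 14 mm high, 28 to 56 g, lying flat on the table; origin at the centre of its underside, so z is 0 on the table; z axis up. It slides freely on the table; identical to the other two lids
- lid_b: loose aluminium candle-tin lid, a plain flat round disc 58 mm across and 14 mm high, 28 to 56 g, lying flat on the table; origin at the centre of its underside, so z is 0 on the table; z axis up. It slides freely on the table; identical to the other two lids
- lid_c: loose aluminium candle-tin lid, a plain flat round disc 58 mm across and 14 mm high, 28 to 56 g, lying flat on the table; origin at the centre of its underside, so z is 0 on the table; z axis up. It slides freely on the table; identical to the other two lids
- jar_closed: candle in a black jar with a wooden lid, 74 mm across, 97 mm high, loose; origin at the centre of its underside; to be left alone
- jar_open: candle in a black jar without lid, white wax and a wick on top, 72 mm across, 85 mm high, loose; origin at the centre of its underside; to be left alone
- carton: upright white paper carton, 75 x 75 mm, 100 mm high, loose; origin at the centre of its underside; to be left alone
- matchbox: long flat cardboard matchbox with dark striking sides, 65 mm along its x, 110 mm along its y, 22 mm high, loose; origin at the centre of its underside; to be left alone
Things that resemble listed ones, but are neither listed nor needed, are in the scene too. Leave any black, blue or green look-alike of the lid_a alone.

How it is judged:
By the outcome, as a careful person would: the job done as asked, in the order asked, and still so for the second after the job is handed in, with the robot touching nothing.
It also fails if it takes over 72 s, if anything falls off the work surface, if the arm or the gripper's body presses on something with over 40 N, if the wrist force passes 120 N, or if a joint passes its speed limit or range.

## Working session

There is one attempt and no reset: what is moved stays moved. The work goes in short steps, Python scripts to look and compute and a tool call to move; the robot and the scene stay as the last step left them, time stands still between calls to the robot, and variables do not carry over. Pictures are saved under pics/ and viewed, at most 10 in all, crops included, and the job is handed in when it is done.

Besides the shell and the picture viewer there is one more tool, called by a JSON object that holds its "method" and its "body", one argument or row to a line. play_rows: Moves the arm, as the interface text tells. Its arguments: {"type":"object","properties":{"steps":{"type":"array","items":{"type":"array","items":{"type":"array","items":{"type":"number"}}}},"gripper":{"type":"number"},"squeeze":{"type":"number"}},"required":["steps"]}

```bash
mkdir -p pics; cat > h.py <<'E'
import numpy as np, cv2
from scipy.spatial.transform import Rotation as R
from workcell import bot
def ray(c,u,v,z):
    f=c["img"].shape[0]/2/np.tan(np.radians(c["vfov"]/2))
    d=R.from_euler('xyz',c["attitude"],degrees=True).as_matrix()@np.array([(u-c["cx"])/f,(v-c["cy"])/f,1])
    o=np.array(c["xyz"]); return (o+d*(z-o[2])/d[2])
def proj(c,p):
    f=c["img"].shape[0]/2/np.tan(np.radians(c["vfov"]/2))
    q=R.from_euler('xyz',c["attitude"],degrees=True).as_matrix().T@(np.array(p)-np.array(c["xyz"]))
    return c["cx"]+f*q[0]/q[2], c["cy"]+f*q[1]/q[2]
E
python3 - <<'E'
from h import *
for n in("top","scene"):
    c=bot.camera(n); cv2.imwrite(f"pics/{n}0.png",c["img"]); print(n,{k:v for k,v in c.items() if k!="img"})
print(bot.get_obs())
E
```

```text
top {'vfov': 51.52530165616757, 'cx': 274.1835467958272, 'cy': 209.04078905769632, 'xyz': array([ 0.45224024, -0.1062517 ,  1.13556717]), 'attitude': array([-175.70250813,    0.28690311,  -89.8876522 ])}
scene {'vfov': 46.69478210885652, 'cx': 285.48773629890866, 'cy': 200.9070818200504, 'xyz': array([ 0.84857423, -0.59498872,  0.81883024]), 'attitude': array([-1.43780961e+02, -6.08840751e-02,  3.37588130e+01])}
{'time': 0.1, 'q': array([-6.74938401e+01,  5.00815634e+00,  1.00367577e+01,  9.50991973e+01,
       -7.71192977e-05,  9.00013685e+01]), 'qd': array([ 0.06017804, -0.04815272,  0.02146821,  0.06876799,  0.04182577,
        0.03166342]), 'joint_efforts': array([ 3.06945622e-03, -5.21561694e+01,  4.65652728e+01,  1.62088353e-02,
        7.11631697e-05, -1.83415744e-05]), 'ee_pos': array([ 0.21044735, -0.50791138,  0.23063194]), 'tcp_rot': array([-1.79929404e+02,  7.88053636e-05,  2.25047915e+01]), 'wrist_force': array([-0.54910394, -0.90325   , -0.11008028]), 'torque': array([ 0.02208319,  0.02977334, -0.0124727 ]), 'grasp_force': 0.0, 'opening': 0.08572421328575357}
```

View pics/top0.png

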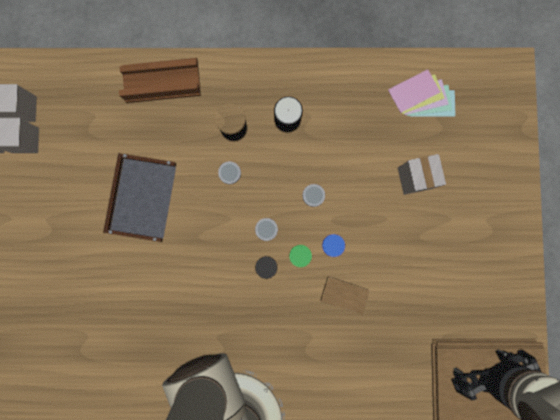

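View pics/scene0.png

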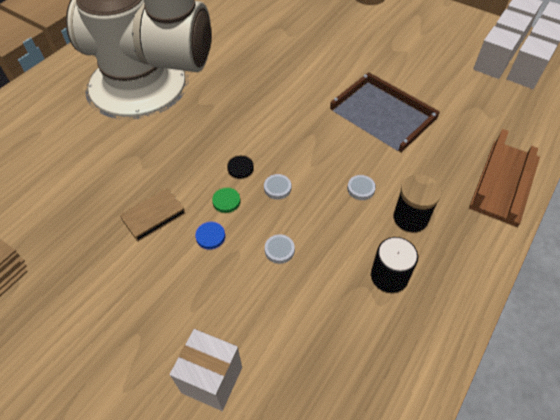

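The top view shows three silver discs at about (229,173), (314,195) and (266,230). These fit the lids, as plain aluminium. The discs at (266,267) black, (301,256) green and (334,245) blue are look-alikes to leave alone. The bay is at (141,197), with its open side facing right (-y). The jars are at (233,127) and (288,112), the carton at (420,173) and the matchbox at (345,295).

```bash
cat >> h.py <<'E'
def lids(c,tag=True):
    hsv=cv2.cvtColor(c["img"],cv2.COLOR_BGR2HSV)
    m=((hsv[...,1]<75)&(hsv[...,2]>105)).astype(np.uint8)
    m=cv2.morphologyEx(m,cv2.MORPH_CLOSE,np.ones((3,3),np.uint8))
    cs,_=cv2.findContours(m,cv2.RETR_EXTERNAL,cv2.CHAIN_APPROX_NONE); o=[]
    for k in cs:
        (u,v),r=cv2.minEnclosingCircle(k); a=cv2.contourArea(k)
        if 8<r<15 and a>0.7*np.pi*r*r: o.append((u,v,r,*ray(c,u,v,.014)[:2]))
    return o
E
python3 - <<'E'
from h import *
c=bot.camera("top"); im=c["img"]; np.set_printoptions(precision=3,suppress=True)
for l in lids(c): print("lid",np.array(l))
hsv=cv2.cvtColor(im,cv2.COLOR_BGR2HSV)
for n,(u,v,z) in dict(black=(266,267,.014),green=(301,256,.014),blue=(334,245,.014),match=(345,295,.022),jo=(288,106,.085),jc=(233,119,.097)).items(): print(n,ray(c,u,v,z))
# mat
s=im[170:225,122:162].reshape(-1,3); print("mat bgr",np.median(s,0))
d=np.abs(im.astype(int)-np.median(s,0)).max(2)<28
m=cv2.morphologyEx(d.astype(np.uint8),cv2.MORPH_OPEN,np.ones((3,3),np.uint8)); n,L=cv2.connectedComponents(m)
k=(L==L[197,141]).astype(np.uint8); cs,_=cv2.findContours(k,cv2.RETR_EXTERNAL,cv2.CHAIN_APPROX_NONE)
b=cv2.boxPoints(cv2.minAreaRect(cs[0]))
for p in b: print("mat corner",p,ray(c,*p,0.0))
cv2.imwrite("pics/crop.png",cv2.resize(im[90:320,90:380],None,fx=2.6,fy=2.6,interpolation=cv2.INTER_CUBIC))
E
```

```text
lid [333.167 245.167  12.304   0.444  -0.252]
lid [266.078 229.157  11.879   0.485  -0.08 ]
lid [313.288 194.865  11.932   0.573  -0.202]
lid [229.107 172.234  11.918   0.632   0.017]
lid [288.    109.426  13.574   0.799  -0.136]
black [ 0.388 -0.08   0.014]
green [ 0.416 -0.169  0.014]
blue [ 0.444 -0.254  0.014]
match [ 0.318 -0.28   0.022]
jo [ 0.786 -0.134  0.085]
jc [ 0.75  -0.     0.097]
mat bgr [97. 91. 89.]
mat corner [109.992 229.264] [0.484 0.329 0.   ]
mat corner [123.239 157.146] [0.675 0.299 0.   ]
mat corner [175.871 166.813] [0.649 0.159 0.   ]
mat corner [162.625 238.931] [0.459 0.19  0.   ]
```

View pics/crop.png

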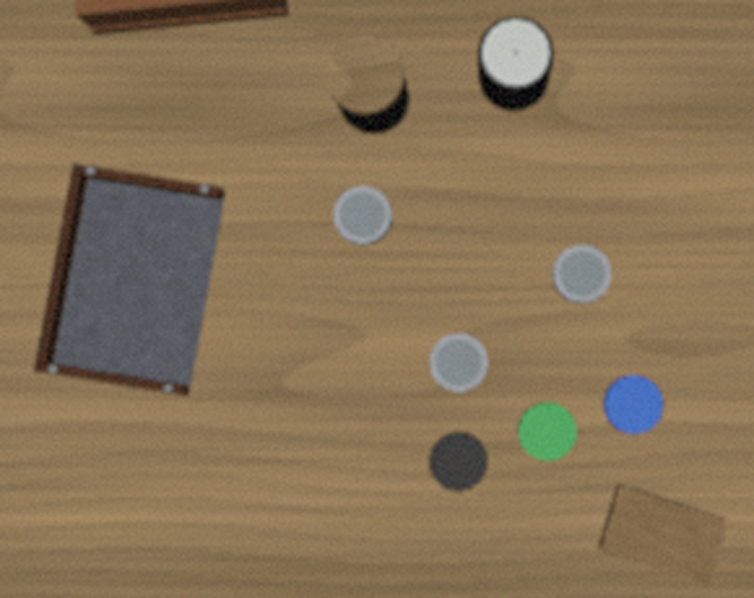

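The crop confirms the choice: silver lids at crop (362,214), (582,272) and (459,362); the black, green and blue discs are separate. I'll hold the fingers part-open as a cradle and push lid C at (0.632,0.017) first.

{"method": "play_rows", "body": {
  "steps": [
    [[0, 0, 0.008, -0.123], [0, 0, 0.008, -0.123], [0, 0, 0.008, -0.123], [0, 0, 0.008, -0.123], [0, 0, 0.008, -0.123]]
  ],
  "gripper": 0.03
}}

```text
time: 0.57
ee_pos: [0.2105, -0.508, 0.1906]
tcp_rot: [-180.0, -0.0, 58.1]
wrist_force: [-0.9, -0.4, -0.2]
opening: 0.0302
grasp_force: 0.0
```

{"method": "play_rows", "body": {
  "steps": [
    [[0, 0, 0.008, -0.123], [0, 0, 0.008, -0.123], [0, 0, 0.008, -0.123], [0, 0, 0.008, -0.123], [0, 0, 0.008, -0.123]]
  ]
}}

```text
time: 0.98
ee_pos: [0.2105, -0.508, 0.1506]
tcp_rot: [-180.0, -0.0, 93.3]
wrist_force: [0.2, -0.3, -0.2]
opening: 0.0299
grasp_force: 0.0
```

{"method": "play_rows", "body": {
  "steps": [
    [[0, 0, 0, -0.123], [0.0195, 0.026, 0, 0], [0.0195, 0.026, 0, 0], [0.0195, 0.026, 0, 0], [0.0195, 0.026, 0, 0]]
  ]
}}

```text
time: 1.4
ee_pos: [0.2999, -0.412, 0.151]
tcp_rot: [-180.0, -0.0, 100.0]
wrist_force: [-0.0, -0.2, 0.2]
opening: 0.0302
grasp_force: 0.0
```

{"method": "play_rows", "body": {
  "steps": [
    [[0.0195, 0.026, 0, 0], [0.0195, 0.026, 0, 0], [0.0195, 0.026, 0, 0], [0.0195, 0.026, 0, 0], [0.0195, 0.026, 0, 0]]
  ]
}}

```text
time: 1.82
ee_pos: [0.4112, -0.2932, 0.1512]
tcp_rot: [-180.0, -0.0, 100.0]
wrist_force: [0.6, -1.3, -0.1]
opening: 0.0302
grasp_force: 0.0
```

{"method": "play_rows", "body": {
  "steps": [
    [[0.0195, 0.026, 0, 0], [0.0195, 0.026, 0, 0], [0.0195, 0.026, 0, 0], [0.0195, 0.026, 0, 0], [0.0195, 0.026, 0, 0]]
  ]
}}

```text
time: 2.23
ee_pos: [0.5222, -0.1744, 0.1511]
tcp_rot: [-180.0, -0.0, 100.0]
wrist_force: [0.2, -0.6, 0.2]
opening: 0.0297
grasp_force: 0.0
```

{"method": "play_rows", "body": {
  "steps": [
    [[0.0195, 0.026, 0, 0], [0.0195, 0.026, 0, 0], [0.0195, 0.026, 0, 0], [0, 0, 0, 0], [0, 0, 0, 0]]
  ]
}}

```text
time: 2.65
ee_pos: [0.5886, -0.1034, 0.1504]
tcp_rot: [-179.9, -0.0, 100.2]
wrist_force: [0.1, -0.8, -0.6]
opening: 0.03
grasp_force: 0.0
```

{"method": "play_rows", "body": {
  "steps": [
    [[0.017, 0.021, 0.005, 0], [0.017, 0.021, 0.01, 0], [0.017, 0.021, 0.02, 0], [0, 0, 0.03, 0], [0, 0, 0.03, 0]]
  ]
}}

```text
time: 3.07
ee_pos: [0.6418, -0.0434, 0.0557]
tcp_rot: [179.9, 0.0, 100.1]
wrist_force: [1.2, -0.7, 0.6]
opening: 0.0298
grasp_force: 0.0
```

{"method": "play_rows", "body": {
  "steps": [
    [[0, 0, 0.025, 0], [0, 0, 0.015, 0], [0, 0, 0.007, 0], [0, 0, 0.004, 0], [0, 0, 0, 0]]
  ]
}}

```text
time: 3.48
ee_pos: [0.6409, -0.0441, 0.0053]
tcp_rot: [-180.0, 0.0, 100.0]
wrist_force: [0.5, 0.2, 0.5]
opening: 0.0299
grasp_force: 0.0
```

```bash
python3 - <<'E'
from h import *
c=bot.camera("top"); s=bot.camera("scene")
for n,k in(("top",c),("scene",s)):
    for l in lids(k): print(n,np.round(l,3))
a=cv2.resize(s["img"][80:300,220:460],None,fx=2.6,fy=2.6); cv2.imwrite("pics/pre.png",a)
o=bot.get_obs();print(o["ee_pos"],o["wrist_force"])
E
```

```text
top [ 3.13426e+02  1.94833e+02  1.18410e+01  5.74000e-01 -2.02000e-01]
top [ 2.88000e+02  1.09286e+02  1.34360e+01  8.00000e-01 -1.36000e-01]
scene [ 2.77086e+02  1.85896e+02  1.42130e+01  4.85000e-01 -8.20000e-02]
[ 0.64181801 -0.04395141  0.00673849] [ 0.7554114  -0.40106657 -0.23949898]
```

View pics/pre.png

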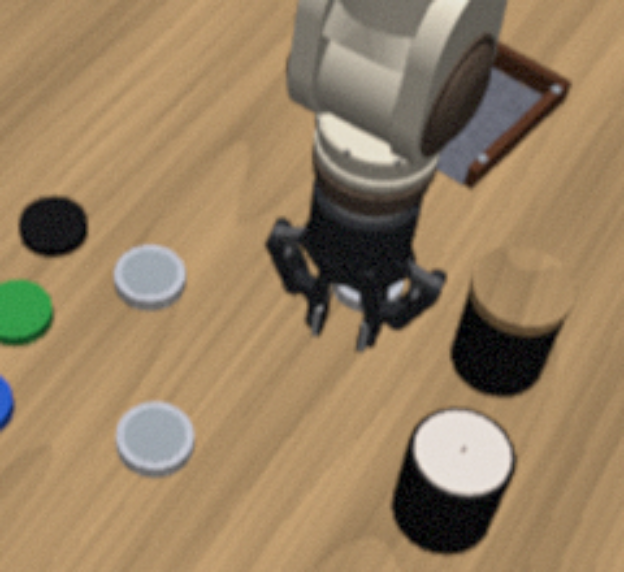

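The view shows the fingers straddling the centreline of lid C at crop (365,290), just behind it and with the jar clear. I'm pushing now.

{"method": "play_rows", "body": {
  "steps": [
    [[0.005, 0, 0.002, 0], [0.006, 0, 0, 0], [0.006, 0, 0, 0], [0.006, 0, 0, 0], [0.007, 0, 0, 0]]
  ]
}}

```text
time: 4.0
ee_pos: [0.636, -0.0132, 0.0036]
tcp_rot: [180.0, 0.0, 100.0]
wrist_force: [-1.0, -0.0, -0.1]
opening: 0.0302
grasp_force: 0.1
```

{"method": "play_rows", "body": {
  "steps": [
    [[0.008, 0, 0, 0], [0.009, 0, 0, 0], [0.01, 0, 0, 0], [0.011, 0, 0, 0], [0.012, 0, 0, 0]]
  ]
}}

```text
time: 4.42
ee_pos: [0.6271, 0.0364, 0.0033]
tcp_rot: [180.0, -0.0, 100.0]
wrist_force: [0.1, -0.4, 0.7]
opening: 0.0301
grasp_force: 0.2
```

{"method": "play_rows", "body": {
  "steps": [
    [[0.012, 0, 0, 0], [0.011, 0, 0, 0], [0.009, 0, 0, 0], [0.007, 0, 0, 0], [0.005, 0, 0, 0]]
  ]
}}

```text
time: 4.83
ee_pos: [0.6194, 0.0796, 0.0033]
tcp_rot: [-180.0, 0.0, 100.1]
wrist_force: [-0.0, -1.3, 0.5]
opening: 0.0302
grasp_force: 0.2
```

```bash
python3 - <<'E'
from h import *
s=bot.camera("top"); t=bot.camera("scene")
for n,k in(("top",s),("scene",t)):
    for l in lids(k): print(n,np.round(l,3))
a=cv2.resize(t["img"][60:260,250:470],None,fx=2.6,fy=2.6); cv2.imwrite("pics/p1.png",a)
o=bot.get_obs();print(o["ee_pos"],o["wrist_force"])
E
```

```text
top [ 2.66117e+02  2.29149e+02  1.18840e+01  4.85000e-01 -8.00000e-02]
top [ 3.13459e+02  1.94849e+02  1.18580e+01  5.74000e-01 -2.02000e-01]
top [ 2.87949e+02  1.09308e+02  1.34650e+01  8.00000e-01 -1.36000e-01]
scene [ 2.77086e+02  1.85896e+02  1.42130e+01  4.85000e-01 -8.20000e-02]
[0.61952403 0.07934663 0.00328526] [-0.19595307  0.75914601  0.20008824]
```

View pics/p1.png

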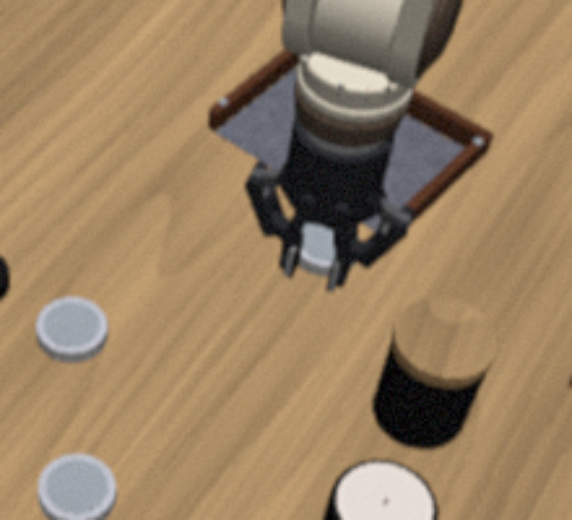

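Lid C is held in the cradle at crop (318,245) and heads for the mouth. I'll push the remaining ~145 mm.

{"method": "play_rows", "body": {
  "steps": [
    [[0.006, 0, 0, 0], [0.009, 0, 0, 0], [0.011, 0, 0, 0], [0.012, 0, 0, 0], [0.012, 0, 0, 0]]
  ]
}}

```text
time: 5.35
ee_pos: [0.6107, 0.129, 0.0033]
tcp_rot: [-180.0, -0.0, 100.0]
wrist_force: [0.4, -0.1, -0.5]
opening: 0.0298
grasp_force: 0.1
```

{"method": "play_rows", "body": {
  "steps": [
    [[0.012, 0, 0, 0], [0.012, 0, 0, 0], [0.012, 0, 0, 0], [0.011, 0, 0, 0], [0.01, 0, 0, 0]]
  ]
}}

```text
time: 5.77
ee_pos: [0.6007, 0.1854, 0.0033]
tcp_rot: [-180.0, 0.0, 100.1]
wrist_force: [0.4, -0.4, 0.5]
opening: 0.0304
grasp_force: 0.1
```

{"method": "play_rows", "body": {
  "steps": [
    [[0.009, 0, 0, 0], [0.008, 0, 0, 0], [0.007, 0, 0, 0], [0.006, 0, 0, 0], [0.004, 0, 0, 0]]
  ]
}}

```text
time: 6.18
ee_pos: [0.595, 0.2181, 0.0033]
tcp_rot: [180.0, -0.0, 100.0]
wrist_force: [0.3, -0.1, -0.9]
opening: 0.0298
grasp_force: 0.1
```

{"method": "play_rows", "body": {
  "steps": [
    [[0.002, 0, 0, 0], [0, 0, 0, 0], [-0.006, 0, 0, 0], [-0.015, 0, 0, 0], [-0.025, 0, 0, 0]]
  ]
}}

```text
time: 6.6
ee_pos: [0.6027, 0.1739, 0.0033]
tcp_rot: [180.0, -0.0, 100.1]
wrist_force: [1.5, -0.1, -0.2]
opening: 0.0303
grasp_force: 0.0
```

{"method": "play_rows", "body": {
  "steps": [
    [[-0.02, 0, -0.01, 0], [0, 0, -0.03, 0], [0, 0, -0.035, 0], [0, 0, -0.035, 0], [0, 0, 0, 0]]
  ]
}}

```text
time: 7.02
ee_pos: [0.6091, 0.1532, 0.1213]
tcp_rot: [179.4, -0.0, 99.9]
wrist_force: [1.3, 0.6, 1.7]
opening: 0.0301
grasp_force: 0.0
```

```bash
cat >> h.py <<'E'
def bay(x,y):
    r=np.array([x-.567,y-.244]); return np.round([r@[.177,.984],r@[-.984,.177]],3)
E
python3 - <<'E'
from h import *
for n in("top","scene"):
    for l in lids(bot.camera(n)): print(n,np.round(l,3),bay(l[3],l[4]))
o=bot.get_obs();print(o["ee_pos"],o["tcp_rot"])
E
```

```text
top [ 2.66000e+02  2.29174e+02  1.18680e+01  4.84000e-01 -7.90000e-02] [-0.333  0.024]
top [ 3.13269e+02  1.94831e+02  1.19570e+01  5.74000e-01 -2.02000e-01] [-0.437 -0.085]
top [ 2.87685e+02  1.09510e+02  1.35740e+01  7.99000e-01 -1.35000e-01] [-0.332 -0.295]
scene [ 2.77136e+02  1.85909e+02  1.41660e+01  4.85000e-01 -8.20000e-02] [-0.335  0.023]
[0.60737922 0.15310485 0.11521544] [ 1.79800214e+02 -2.59129277e-03  9.99550126e+01]
```

{"method": "play_rows", "body": {
  "steps": [
    [[0, 0, 0, 0.09], [0, 0, 0, 0.09], [0, 0, 0, 0.089], [-0.0292, -0.0101, 0, 0], [-0.0292, -0.0101, 0, 0]]
  ]
}}

```text
time: 7.53
ee_pos: [0.5796, 0.0974, 0.1109]
tcp_rot: [-179.8, 0.1, 84.7]
wrist_force: [0.3, -0.9, -0.0]
opening: 0.03
grasp_force: 0.0
```

{"method": "play_rows", "body": {
  "steps": [
    [[-0.0292, -0.0101, 0, 0], [-0.0292, -0.0101, 0, 0], [-0.0292, -0.0101, 0, 0], [-0.0292, -0.0101, 0, 0], [-0.0292, -0.0101, 0, 0]]
  ]
}}

```text
time: 7.95
ee_pos: [0.5149, -0.0443, 0.1116]
tcp_rot: [-179.9, 0.0, 84.6]
wrist_force: [0.3, -0.5, -0.4]
opening: 0.0298
grasp_force: 0.0
```

{"method": "play_rows", "body": {
  "steps": [
    [[-0.0292, -0.0101, 0, 0], [-0.0292, -0.0101, 0, 0], [-0.0292, -0.0101, 0, 0], [0, 0, 0.02, 0], [0, 0, 0.02, 0]]
  ]
}}

```text
time: 8.37
ee_pos: [0.4773, -0.1291, 0.0724]
tcp_rot: [180.0, 0.0, 84.4]
wrist_force: [0.4, 0.4, -0.4]
opening: 0.0299
grasp_force: 0.0
```

```bash
python3 - <<'E'
from h import *
for n in("top","scene"):
    c=bot.camera(n); cv2.imwrite(f"pics/{n}1.png",c["img"])
    for l in lids(c): print(n,np.round(l,3),bay(l[3],l[4]))
o=bot.get_obs();print(o["ee_pos"],o["tcp_rot"])
E
```

```text
top [136.87  188.404  11.802   0.59    0.256] [ 0.016 -0.02 ]
top [ 2.87861e+02  1.09454e+02  1.34550e+01  7.99000e-01 -1.36000e-01] [-0.333 -0.296]
[ 0.47539212 -0.12728311  0.06917521] [-1.79630940e+02 -5.47164798e-02  8.45239566e+01]
```

View pics/scene1.png

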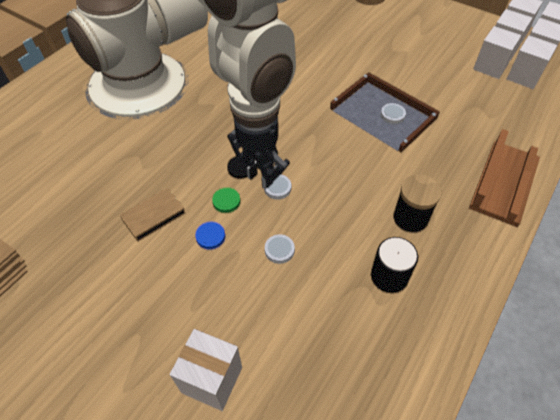

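Lid C lies in the bay at pixel (394,112), measured at bay (16,-20) mm. The gripper is above the spot behind lid A, so I'm descending and pushing A.

{"method": "play_rows", "body": {
  "steps": [
    [[0, 0.004, 0.025, 0], [0, 0, 0.02, 0], [0, 0, 0.014, 0], [0, 0, 0.006, 0], [0, 0, 0.002, 0]]
  ]
}}

```text
time: 8.88
ee_pos: [0.4814, -0.127, 0.0054]
tcp_rot: [-179.9, -0.0, 84.6]
wrist_force: [0.3, -0.6, -0.5]
opening: 0.03
grasp_force: 0.0
```

{"method": "play_rows", "body": {
  "steps": [
    [[0.004, 0, 0, 0], [0.005, 0, 0, 0], [0.006, 0, 0, 0], [0.007, 0, 0, 0], [0.008, 0, 0, 0]]
  ]
}}

```text
time: 9.3
ee_pos: [0.4855, -0.0967, 0.007]
tcp_rot: [179.9, 0.0, 84.6]
wrist_force: [0.2, -0.3, 0.4]
opening: 0.0303
grasp_force: 0.2
```

{"method": "play_rows", "body": {
  "steps": [
    [[0.009, 0, 0, 0], [0.01, 0, 0, 0], [0.011, 0, 0, 0], [0.012, 0, 0, 0], [0.012, 0, 0, 0]]
  ]
}}

```text
time: 9.72
ee_pos: [0.4902, -0.0422, 0.0063]
tcp_rot: [180.0, -0.0, 84.6]
wrist_force: [0.6, -0.6, -0.3]
opening: 0.03
grasp_force: 0.2
```

{"method": "play_rows", "body": {
  "steps": [
    [[0.012, 0, 0, 0], [0.012, 0, 0, 0], [0.012, 0, 0, 0], [0.012, 0, 0, 0], [0.012, 0, 0, 0]]
  ]
}}

```text
time: 10.13
ee_pos: [0.4958, 0.0174, 0.0063]
tcp_rot: [-180.0, -0.0, 84.6]
wrist_force: [0.7, -0.5, -0.0]
opening: 0.0302
grasp_force: 0.2
```

{"method": "play_rows", "body": {
  "steps": [
    [[0.012, 0, 0, 0], [0.012, 0, 0, 0], [0.011, 0, 0, 0], [0.009, 0, 0, 0], [0.006, 0, 0, 0]]
  ]
}}

```text
time: 10.55
ee_pos: [0.5005, 0.0671, 0.0062]
tcp_rot: [-180.0, -0.0, 84.7]
wrist_force: [-0.1, -0.6, 0.3]
opening: 0.0305
grasp_force: 0.2
```

```bash
python3 - <<'E'
from h import *
o=bot.get_obs();p=o["ee_pos"];y=np.radians(o["tcp_rot"][2]);print(p,o["wrist_force"],"lid if held",bay(p[0]+.036*np.cos(y),p[1]+.036*np.sin(y)))
for n in("top","scene"):
    c=bot.camera(n)
    for l in lids(c): print(n,np.round(l,3),bay(l[3],l[4]))
cv2.imwrite("pics/p2.png",cv2.resize(c["img"][60:260,210:470],None,fx=2.6,fy=2.6))
E
```

```text
[0.50053165 0.06713451 0.00622546] [-0.07614974 -0.56981657  0.25657616] lid if held [-0.15   0.037]
top [ 3.33143e+02  2.45214e+02  1.23030e+01  4.44000e-01 -2.52000e-01] [-0.51   0.034]
top [ 3.13286e+02  1.94857e+02  1.19270e+01  5.74000e-01 -2.02000e-01] [-0.437 -0.085]
top [ 2.87743e+02  1.09445e+02  1.35580e+01  7.99000e-01 -1.36000e-01] [-0.332 -0.296]
```

View pics/p2.png

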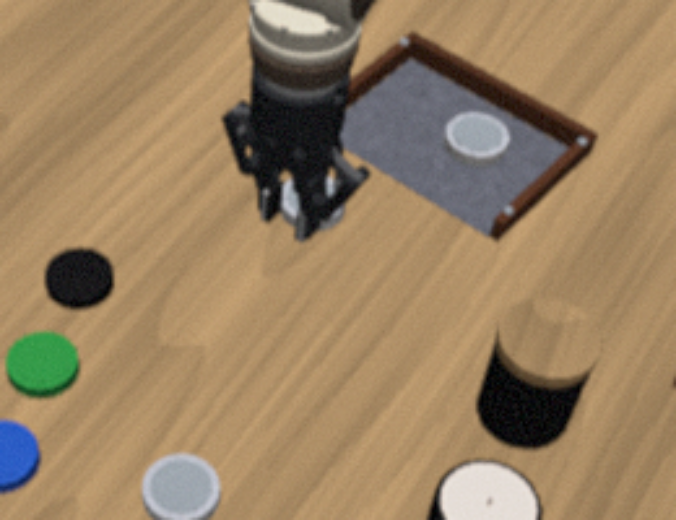

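Lid A sits in the cradle at crop (310,198) and lid C in the bay at (478,133). I'll push the remaining 160 mm.

{"method": "play_rows", "body": {
  "steps": [
    [[0.007, 0, 0.002, 0], [0.01, 0, 0, 0], [0.012, 0, 0, 0], [0.012, 0, 0, 0], [0.012, 0, 0, 0]]
  ]
}}

```text
time: 11.07
ee_pos: [0.5055, 0.12, 0.0043]
tcp_rot: [-180.0, -0.0, 84.6]
wrist_force: [-0.1, -0.1, -1.6]
opening: 0.0301
grasp_force: 0.1
```

{"method": "play_rows", "body": {
  "steps": [
    [[0.012, 0, 0, 0], [0.012, 0, 0, 0], [0.012, 0, 0, 0], [0.012, 0, 0, 0], [0.011, 0, 0, 0]]
  ]
}}

```text
time: 11.48
ee_pos: [0.511, 0.1788, 0.0043]
tcp_rot: [-180.0, 0.0, 84.6]
wrist_force: [0.9, -1.4, -0.2]
opening: 0.0298
grasp_force: 0.1
```

{"method": "play_rows", "body": {
  "steps": [
    [[0.01, 0, 0, 0], [0.009, 0, 0, 0], [0.008, 0, 0, 0], [0.007, 0, 0, 0], [0.006, 0, 0, 0]]
  ]
}}

```text
time: 11.9
ee_pos: [0.5148, 0.2179, 0.0042]
tcp_rot: [-180.0, 0.0, 84.6]
wrist_force: [0.1, 0.3, 0.4]
opening: 0.0298
grasp_force: 0.1
```

{"method": "play_rows", "body": {
  "steps": [
    [[0.004, 0, 0, 0], [0.002, 0, 0, 0], [-0.006, 0, 0, 0], [-0.015, 0, 0, 0], [-0.025, 0, 0, 0]]
  ]
}}

```text
time: 12.32
ee_pos: [0.5108, 0.1771, 0.0042]
tcp_rot: [180.0, -0.0, 84.7]
wrist_force: [0.7, -0.4, -0.3]
opening: 0.0299
grasp_force: 0.0
```

{"method": "play_rows", "body": {
  "steps": [
    [[-0.02, 0, -0.01, 0], [0, 0, -0.03, 0], [0, 0, -0.035, 0], [0, 0, -0.035, 0], [0, 0, 0, 0]]
  ]
}}

```text
time: 12.73
ee_pos: [0.5114, 0.1566, 0.1215]
tcp_rot: [179.5, -0.2, 84.5]
wrist_force: [0.7, 1.0, 0.7]
opening: 0.0298
grasp_force: 0.0
```

{"method": "play_rows", "body": {
  "steps": [
    [[-0.0308, 0.0075, 0, 0], [-0.0308, 0.0075, 0, 0], [-0.0308, 0.0075, 0, 0], [-0.0308, 0.0075, 0, 0], [-0.0308, 0.0075, 0, 0]]
  ]
}}

```text
time: 13.15
ee_pos: [0.5313, -0.002, 0.1142]
tcp_rot: [180.0, 0.0, 84.6]
wrist_force: [0.3, 0.3, -0.4]
opening: 0.0299
grasp_force: 0.0
```

{"method": "play_rows", "body": {
  "steps": [
    [[-0.0308, 0.0075, 0, 0], [-0.0308, 0.0075, 0, 0], [-0.0308, 0.0075, 0, 0], [-0.0308, 0.0075, 0, 0], [-0.0308, 0.0075, 0, 0]]
  ]
}}

```text
time: 13.57
ee_pos: [0.5538, -0.159, 0.1143]
tcp_rot: [180.0, 0.0, 84.6]
wrist_force: [0.6, 0.4, -0.2]
opening: 0.0302
grasp_force: 0.0
```

{"method": "play_rows", "body": {
  "steps": [
    [[-0.0308, 0.0075, 0, 0], [-0.0308, 0.0075, 0, 0], [-0.0308, 0.0075, 0, 0], [0, 0, 0.01, 0], [0, 0, 0, 0]]
  ]
}}

```text
time: 13.98
ee_pos: [0.5667, -0.2525, 0.1022]
tcp_rot: [-179.9, -0.0, 84.4]
wrist_force: [-0.3, 1.1, -0.6]
opening: 0.0297
grasp_force: 0.0
```

```bash
python3 - <<'E'
from h import *
for n in("top","scene"):
    c=bot.camera(n)
    for l in lids(c): print(n,np.round(l,3),bay(l[3],l[4]))
o=bot.get_obs();print(o["ee_pos"],o["tcp_rot"])
E
```

```text
top [134.876 215.468  11.886   0.519   0.26 ] [0.007 0.05 ]
top [ 3.13500e+02  1.94767e+02  1.21010e+01  5.74000e-01 -2.02000e-01] [-0.438 -0.086]
top [137.    188.5    11.801   0.589   0.256] [ 0.016 -0.02 ]
top [ 2.87935e+02  1.09388e+02  1.34300e+01  7.99000e-01 -1.36000e-01] [-0.333 -0.296]
[ 0.56734232 -0.25049362  0.10372845] [-1.79911374e+02 -3.48714734e-02  8.45620560e+01]
```

A is at (7,50) and C at (16,-20) in the bay. Now lid B.

{"method": "play_rows", "body": {
  "steps": [
    [[0, 0.002, 0.035, 0], [0, 0, 0.03, 0], [0, 0, 0.02, 0], [0, 0, 0.011, 0], [0, 0, 0.004, 0]]
  ]
}}

```text
time: 14.5
ee_pos: [0.5696, -0.2493, 0.0028]
tcp_rot: [-179.9, -0.0, 84.7]
wrist_force: [0.6, -0.3, 0.4]
opening: 0.0299
grasp_force: 0.0
```

{"method": "play_rows", "body": {
  "steps": [
    [[0.004, 0, 0, 0], [0.005, 0, 0, 0], [0.006, 0, 0, 0], [0.007, 0, 0, 0], [0.008, 0, 0, 0]]
  ]
}}

```text
time: 14.92
ee_pos: [0.574, -0.22, 0.0055]
tcp_rot: [179.9, 0.0, 84.6]
wrist_force: [-0.1, -0.4, 0.0]
opening: 0.03
grasp_force: 0.2
```

{"method": "play_rows", "body": {
  "steps": [
    [[0.009, 0, 0, 0], [0.01, 0, 0, 0], [0.011, 0, 0, 0], [0.012, 0, 0, 0], [0.012, 0, 0, 0]]
  ]
}}

```text
time: 15.33
ee_pos: [0.5785, -0.1655, 0.0043]
tcp_rot: [-180.0, -0.0, 84.6]
wrist_force: [0.4, -0.0, -0.2]
opening: 0.0298
grasp_force: 0.2
```

{"method": "play_rows", "body": {
  "steps": [
    [[0.012, 0, 0, 0], [0.012, 0, 0, 0], [0.012, 0, 0, 0], [0.012, 0, 0, 0], [0.012, 0, 0, 0]]
  ]
}}

```text
time: 15.75
ee_pos: [0.5842, -0.1058, 0.0043]
tcp_rot: [180.0, -0.0, 84.6]
wrist_force: [0.7, -0.3, -0.4]
opening: 0.03
grasp_force: 0.2
```

{"method": "play_rows", "body": {
  "steps": [
    [[0.012, 0, 0, 0], [0.012, 0, 0, 0], [0.012, 0, 0, 0], [0.012, 0, 0, 0], [0.012, 0, 0, 0]]
  ]
}}

```text
time: 16.17
ee_pos: [0.5898, -0.0461, 0.0043]
tcp_rot: [-180.0, -0.0, 84.6]
wrist_force: [-0.9, 0.6, -0.4]
opening: 0.0297
grasp_force: 0.2
```

{"method": "play_rows", "body": {
  "steps": [
    [[0.012, 0, 0, 0], [0.012, 0, 0, 0], [0.011, 0, 0, 0], [0.009, 0, 0, 0], [0.006, 0, 0, 0]]
  ]
}}

```text
time: 16.58
ee_pos: [0.5945, 0.0037, 0.0042]
tcp_rot: [-180.0, -0.0, 84.7]
wrist_force: [-0.1, 0.0, 0.3]
opening: 0.0301
grasp_force: 0.2
```

```bash
python3 - <<'E'
from h import *
o=bot.get_obs();p=o["ee_pos"];y=np.radians(o["tcp_rot"][2]);print(p,o["wrist_force"],"lid if held",bay(p[0]+.036*np.cos(y),p[1]+.036*np.sin(y)))
c=bot.camera("scene")
cv2.imwrite("pics/p3.png",cv2.resize(c["img"][60:300,210:470],None,fx=2.4,fy=2.4))
E
```

```text
[0.59448854 0.00370668 0.00423958] [-7.79574068e-02  1.23641578e-04  2.75593840e-01] lid if held [-0.196 -0.067]
```

View pics/p3.png

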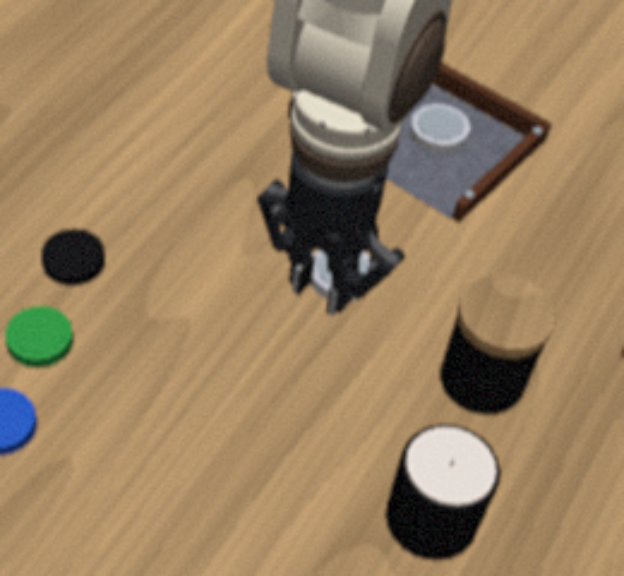

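Lid B is in the cradle at crop (325,268). I'll push the last ~163 mm.

{"method": "play_rows", "body": {
  "steps": [
    [[0.007, 0, 0, 0], [0.01, 0, 0, 0], [0.012, 0, 0, 0], [0.012, 0, 0, 0], [0.012, 0, 0, 0]]
  ]
}}

```text
time: 17.05
ee_pos: [0.5995, 0.0564, 0.0043]
tcp_rot: [-180.0, -0.0, 84.6]
wrist_force: [0.2, 0.3, -0.0]
opening: 0.0299
grasp_force: 0.1
```

{"method": "play_rows", "body": {
  "steps": [
    [[0.012, 0, 0, 0], [0.012, 0, 0, 0], [0.012, 0, 0, 0], [0.012, 0, 0, 0], [0.012, 0, 0, 0]]
  ]
}}

```text
time: 17.47
ee_pos: [0.6051, 0.1163, 0.0043]
tcp_rot: [-180.0, -0.0, 84.6]
wrist_force: [-0.5, -0.8, 0.7]
opening: 0.03
grasp_force: 0.1
```

{"method": "play_rows", "body": {
  "steps": [
    [[0.01, 0, 0, 0], [0.009, 0, 0, 0], [0.009, 0, 0, 0], [0.008, 0, 0, 0], [0.006, 0, 0, 0]]
  ]
}}

```text
time: 17.88
ee_pos: [0.609, 0.1576, 0.0042]
tcp_rot: [-180.0, -0.0, 84.6]
wrist_force: [0.5, -0.8, -0.9]
opening: 0.0302
grasp_force: 0.1
```

{"method": "play_rows", "body": {
  "steps": [
    [[0.005, 0, 0, 0], [0.003, 0, 0, 0], [-0.006, 0, 0, 0], [-0.015, 0, 0, 0], [-0.025, 0, 0, 0]]
  ]
}}

```text
time: 18.3
ee_pos: [0.6052, 0.1187, 0.0042]
tcp_rot: [180.0, -0.0, 84.7]
wrist_force: [0.4, -1.0, -0.5]
opening: 0.0301
grasp_force: 0.0
```

{"method": "play_rows", "body": {
  "steps": [
    [[-0.02, 0, -0.01, 0], [0, 0, -0.03, 0], [0, 0, -0.035, 0], [0, 0, -0.035, 0], [0, 0, 0, 0]]
  ]
}}

```text
time: 18.72
ee_pos: [0.6059, 0.0975, 0.1222]
tcp_rot: [179.5, -0.1, 84.5]
wrist_force: [0.2, 0.0, 1.1]
opening: 0.0299
grasp_force: 0.0
```

{"method": "play_rows", "body": {
  "steps": [
    [[-0.03, 0, 0, 0], [-0.04, 0, 0, 0], [-0.04, 0, 0, 0], [-0.04, 0, 0, 0], [-0.03, 0, 0, 0]]
  ]
}}

```text
time: 19.13
ee_pos: [0.5854, -0.0842, 0.1143]
tcp_rot: [180.0, 0.0, 84.5]
wrist_force: [1.6, -0.4, 0.8]
opening: 0.0301
grasp_force: 0.0
```

```bash
python3 - <<'E'
from h import *
c=bot.camera("top")
for l in lids(c): print(np.round(l,3),bay(l[3],l[4]))
cv2.imwrite("pics/fin.png",cv2.resize(c["img"][90:320,90:380],None,fx=2.6,fy=2.6,interpolation=cv2.INTER_CUBIC))
E
```

```text
[134.726 215.435  11.693   0.519   0.26 ] [0.007 0.05 ]
```

View pics/fin.png

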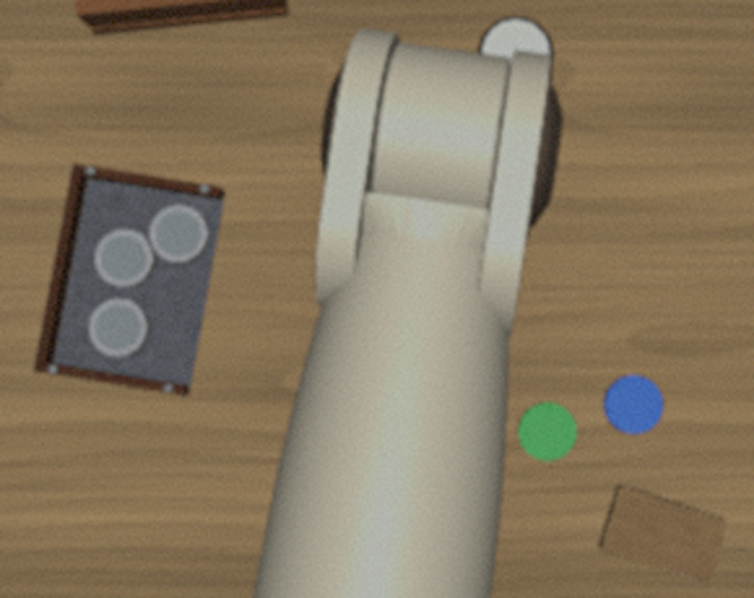

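All three lids lie inside the bay at crop (123,257), (117,327) and (178,233). The front one is about 7 mm inside the ends of the walls, and the arm is clear of everything.

```bash
python3 -c "
from h import *
c=bot.camera('top'); p=ray(c,158.5,179.6,.014); print(bay(p[0],p[1])); print(bot.job_done())"
```

```text
[-0.035 -0.053]
the job is handed in; nothing more can be done
None
```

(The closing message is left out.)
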